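# Register a well plate and set the imager's filter rod to its middle click

## Robot

A 6-joint arm with a two-finger parallel gripper is mounted at the origin on the work surface. World frame = base frame: x ahead of the robot, y to its left, z up, the work surface at z = 0. Lengths are in m, angles in rad, forces in N, time in s.
With the tool pointing down it reaches from about 0.225 to 0.875 m from the base axis. Payload 3.4 kg.
Tool frame: the origin (TCP) lies at the very end of the fingers, on their centre line; the grasp point (between the pads) lies 19 mm behind it; z points along the fingers, y is the line along which they close (so a half turn about z gives the same grasp; the last joint's range is limited). The gripper opens to 85 mm and grips with 20 to 120 N. Pads are 22 mm wide; open, the fingers measure 114 mm over their backs; the gripper's body (76 mm by 85 mm) begins 54 mm behind the grasp point. The pads swing forward as they close: fully open they stand 13 mm farther back than shut.
Start: joints at [-1.385, 0.276, 1.505, -0, 1.361, -0.121], TCP at [0.174, -0.548, 0.231] pointing down, gripper open.
Joint ranges: [-2.89, 2.89], [-0.75, 2.08], [0.22, 2.7], [-1.18, 4.32], [0.11, 2.71], [-2.7, 2.7]. Speed limits (rad/s): [2.57, 2.57, 3.14, 3.14, 3.14, 3.14].

## Interface

Orientations are given as a unit quaternion [w, x, y, z].
In Python, from rig import readout, vision, manip gives the robot as it stands.
- The arm moves only by the shell command python3 -m handwheel 'ROWS' [FORCE]. ROWS is JSON, a list of rows, each a list of 3 entries, a list of its own where there are three numbers: the shift along the tool's x, y, z in mm, then the turn, a rotation vector about the tool's x, y, z in units of 6 degrees (1.0 is 6 degrees), then the closure, from -1 (fully open) to 1 (shut), so that 0 is half open. A call has 1 to 20 rows; each row shifts and turns the commanded pose from where the row before left it, along the tool's axes as they then stand; what a row does not reach is not made up. A row lasts 1/8 s, in which the tool goes at most 62.5 mm and 10.7 degrees, less where a joint would pass 70% of its speed; a pose out of reach is approached as far as the arm can. A call is refused whole if a number of a shift passes 62.5 or a number of a turn 1, either way. A call with a gripper value outside its range is refused whole. The fingers move at their own pace and stop on an object; FORCE is the grip in N (left out, the last holds). Time passes only in rows, so rows that do not move let the fingers close. It gives the time, the measured TCP pose, the force, the opening and the grip force at its end, in the units of the state.
- readout.get_state(): the state, without advancing time (a new reading comes with each control period).
- vision.get_image(name): name is "scene" or "top"; returns the picture (400x640x3 uint8, blue, green, red); there is no depth.
- vision.camera_params(name): a dict with "intrinsics" (3x3 intrinsics, pixels), "rvec" (rotation vector, rad) and "tvec" (3), from world to camera coordinates, as OpenCV has them. Camera axes: x right, y down, z forward; pixel columns grow to the right and rows downward; lengths in m; the calibration is good to about 2 mm. A picture is of the moment at which its call begins. camera_params takes no time and is no camera call.
- manip.sign_off(): hands the job in; it is judged then, once.
The state is a dict: "clock": time; "qpos": joint angles; "qd": joint speeds; "effort": joint torques, N m; "position": TCP position; "ee_rot": TCP orientation; "contact_force": force on the tool from outside, world axes, zero at the start; "moment": the same for the moment, N m; "width": finger opening in m; "gripper_force": force on a finger pad.
Only numpy, scipy, OpenCV 4.12 (cv2) and the standard library are available. Lean on these libraries where they do the work, as an engineer would, in place of code of your own. Each camera call takes 0.05 s, during which the arm holds its last target. There are 200 camera calls.

## Task

Get the plate imager ready for a scan: push the white well plate square and flush into the fence corner of the deck, and pull the black-knobbed filter rod out to its middle click position. Leave the jar, the tub and the tube rack where they are.

Things in the scene. Friction and masses are not known exactly. Their poses are not given: they have to be found in the camera images.
- imager: Plate imager, fixed to the bench. Origin at bench level; x points to its back (away from the robot, within 0.25 rad), y left, z up. In its frame, mm: grey deck x -120 to 95, y -235 to 30, top z 14. Behind it a low case, x 95 to 170, y -235 to 30, top z 50. Left of the deck the housing, x 0 to 170, y 30 to 150, top z 120; the filter rod leaves its front face.
- corner (a point): Point on the deck surface where the faces of the two steel fences meet, at (83, 0, 14) mm in the imager's frame, with its axes. The fences are 12 mm thick and 22 mm high above the deck: the far fence's face runs 200 mm to -y, the side fence's face 113 mm to -x. The plate belongs in the quarter with negative x and y.
- plate_center (a point): Centre (20 mm above the underside) of the white well plate, a loose block 86 mm along its x, 128 along its y, 40 high, about 0.2 kg. It starts flat on the deck, long side roughly along the far fence, 20 to 85 mm short of its place both ways, turned up to 0.2 rad. In place, long side on the far fence and short side on the side fence, its centre is (-43, -64, 20) mm from the corner.
- filter_rod (a joint): Travel of the rod in m: 0 fully in, 0.070 fully out (towards the imager's -x). Middle click at 0.035: a spring detent centres and holds it there, drawing it in from 5 mm either side. Starts between 0 and 0.018. Slides with 1.5 N of friction; about 7 N to enter or leave the click. At the click a thin black ring on the steel rod has just come clear of the bush on the housing.
- knob_center (a point): Centre of the grip of the rod's black knob, on the rod's axis, 70 mm above the bench at y 90 mm in the imager's frame, nothing below it. The knob is a cylinder along the rod, 28 mm in diameter, from 12.5 mm behind this point (housing side) to 17.5 mm in front; its outer 5 mm is a 34 mm flange. Rod 12 mm thick; 45 mm of it shows when fully in, 80 mm at the middle click.
- jar: White jar with black cap, 68 mm in diameter, 90 mm high, standing beside the imager; origin at its foot. To be left alone.
- tub: Clear open tub, 96 mm in diameter, 95 mm high, standing beside the imager; origin at its foot. To be left alone.
- rack: Green tube rack, 70 x 200 mm, 55 mm high (108 mm with the capped tubes), standing on the bench left of the imager's housing; origin at the centre of its foot. To be left alone.
There are look-alikes about, which are no part of the job. Leave any blue, green or red look-alike of the part that bears plate_center alone.

How it is judged:
By the outcome, as a careful person would: the job done as asked, in the order asked, and still so for the second after the job is handed in, with the robot touching nothing.
It also fails if it takes over 56 s, if anything falls off the work surface, if the arm or the gripper's body presses on something with over 40 N, if the wrist force passes 120 N, or if a joint passes its speed limit or range.

## Working session

There is one attempt and no reset: what is moved stays moved. The work goes in short steps, Python scripts to look and compute and a shell command to move; the robot and the scene stay as the last step left them, time stands still between calls to the robot, and variables do not carry over. Pictures are saved under pics/ and viewed, at most 10 in all, crops included, and the job is handed in when it is done.

```bash
ls; mkdir -p pics; python3 - <<'E'
from rig import readout, vision
import cv2
print(readout.get_state())
for n in("scene","top"):
    cv2.imwrite(f"pics/{n}0.png",vision.get_image(n)); print(n,vision.camera_params(n))
E
```

```text
pics
{'clock': 0.0, 'qpos': array([-1.38503187e+00,  2.76607667e-01,  1.50615394e+00,  9.62245424e-06,
        1.36068756e+00, -1.20975601e-01]), 'qd': array([ 2.75099033e-03,  8.85938214e-05, -1.04646986e-03, -1.05283101e-04,
        2.89643414e-04, -4.48858495e-05]), 'effort': array([ 2.86972572e-04, -4.16777372e+01, -2.45804322e+01, -1.83225416e-04,
        1.10641497e-02,  5.32317529e-06]), 'position': array([ 0.173535  , -0.54762918,  0.23042419]), 'ee_rot': array([-9.27921552e-04,  9.88261581e-01,  1.52768404e-01, -2.53630531e-05]), 'contact_force': array([-0.27562915, -0.34171054, -0.50372233]), 'moment': array([-0.04177824, -0.06019304, -0.0026943 ]), 'gripper_force': 0.0, 'width': 0.0854997587882146}
scene {'intrinsics': array([[501.42846521,   0.        , 316.42570971],
       [  0.        , 501.42846521, 208.5148645 ],
       [  0.        ,   0.        ,   1.        ]]), 'rvec': array([ 0.78154999,  2.40356559, -1.31567774]), 'tvec': array([ 0.40566969, -0.09722749,  1.84690699])}
top {'intrinsics': array([[428.57960471,   0.        , 313.2871101 ],
       [  0.        , 428.57960471, 190.9003104 ],
       [  0.        ,   0.        ,   1.        ]]), 'rvec': array([ 2.18267775, -2.19396036,  0.04588201]), 'tvec': array([0.02521988, 0.50652665, 1.07849952])}
```

View pics/scene0.png

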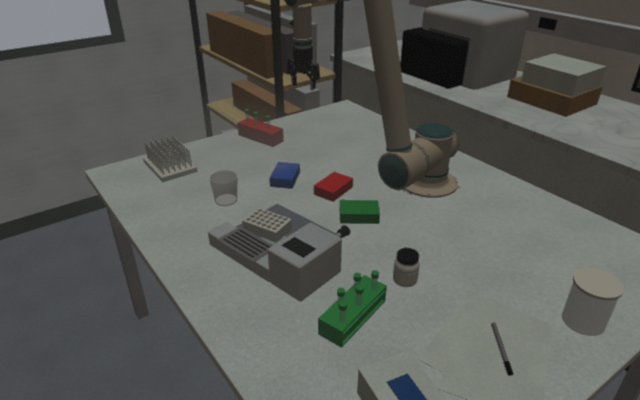

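View pics/top0.png

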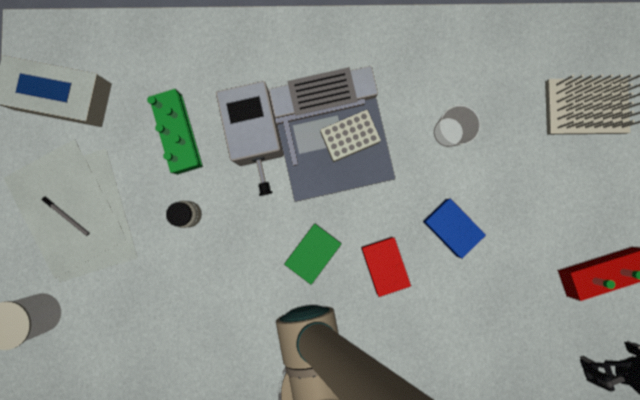

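The scene view shows the imager at about (275,245) and the white plate on its deck at (266,222). The knob is at (345,232). In the top view the plate is at (350,135), the knob at (265,187) and the imager housing at (248,122).

The possible confusions in the top view are the green block (313,253), the red block (386,266), the blue block (454,228) and the white tip rack (590,105). The one on the deck at (350,135) is the white plate I want.

```bash
python3 - <<'E'
import cv2
a=cv2.imread("pics/top0.png")[60:205,210:405]
cv2.imwrite("pics/c1.png",cv2.resize(a,None,fx=4,fy=4,interpolation=cv2.INTER_CUBIC))
a=cv2.imread("pics/scene0.png")[195:300,200:360]
cv2.imwrite("pics/c2.png",cv2.resize(cv2.convertScaleAbs(a,alpha=1.5),None,fx=5,fy=5,interpolation=cv2.INTER_CUBIC))
E
```

```text
(no output)
```

View pics/c1.png

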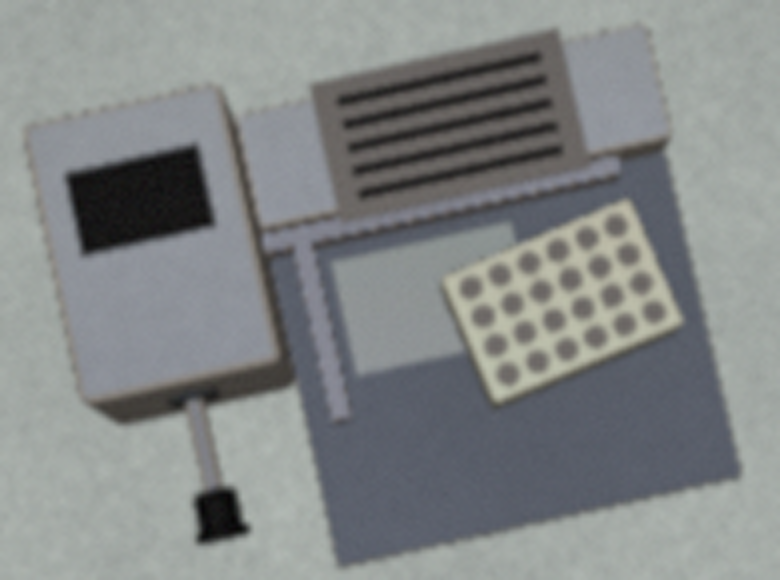

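View pics/c2.png

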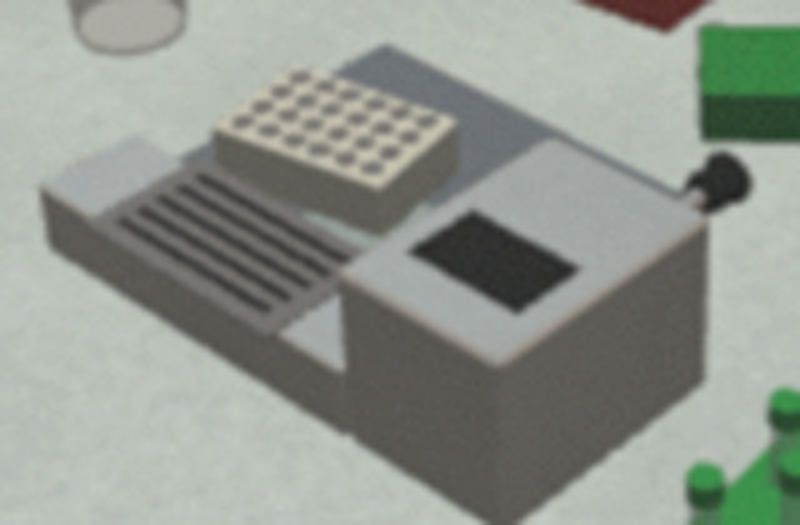

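The crops confirm the white plate is on the deck. In the c1 crop its top corners are (444,283), (630,199), (683,324) and (495,405). The knob runs from (213,490) to (221,540). Next I fit the poses from both views.

```bash
cat > fit.py <<'E'
import numpy as np, cv2
from scipy.optimize import least_squares
from rig import vision
P={n:vision.camera_params(n) for n in("top","scene")}
def proj(n,X):
    p=P[n]; return cv2.projectPoints(np.array(X,float).reshape(-1,3),p["rvec"],p["tvec"],p["intrinsics"],None)[0][:,0]
T=lambda L:(np.array(L)+.5)/4-.5+[210,60]
S=lambda L:(np.array(L)+.5)/5-.5+[200,195]
def tf(p,X):
    c,s=np.cos(p[2]),np.sin(p[2]); X=np.array(X,float)/1000
    return X@np.array([[c,-s,0],[s,c,0],[0,0,1]]).T+[p[0],p[1],0]
def tri(pairs): # dict view->pixel
    r=lambda q:np.concatenate([(proj(n,q)[0]-u) for n,u in pairs.items()])
    return least_squares(r,[.5,.1,.05])
E
cat > m1.py <<'E'
from fit import *
It=[(-120,-235,14),(-120,30,14),(170,150,120),(170,30,120),(0,30,120),(0,150,120),(170,-235,50),(83,0,36),(-30,0,36)]
It_p=T([(740,477),(341,566),(26,127),(216,84),(280,362),(84,402),(650,25),(318,240),(350,418)])
Is=[(170,30,120),(170,150,120),(0,150,120),(0,30,120),(-120,-235,14)]
Is_p=S([(345,275),(500,363),(708,222),(553,138),(388,43)])
f=lambda p:np.concatenate([proj("top",tf(p,It))-It_p,proj("scene",tf(p,Is))-Is_p]).ravel()
s=least_squares(f,[.6,.1,.2],loss="soft_l1"); I=s.x; print("imager",I); print(f(I).reshape(-1,2).round(1).tolist())
pt=T([(444,283),(630,199),(683,324),(495,405)]); ps=S([(380,188),(215,128),(293,65),(460,122)])
Q=np.array([tri({"top":a,"scene":b}).x for a,b in zip(pt,ps)]); print("plate tri",Q.round(4).tolist())
C=np.array([(43,64),(43,-64),(-43,-64),(-43,64)])
def g(p):
    X=tf(p,np.c_[C,np.zeros(4)])+[0,0,p[3]]
    return np.concatenate([proj("top",X)-pt,proj("scene",X)-ps]).ravel()
s=least_squares(g,[.7,0,.2,.054]);print("plate",s.x,abs(s.fun).max())
c,sn=np.cos(I[2]),np.sin(I[2]);R=np.array([[c,sn],[-sn,c]])
print("plate in imager",R@(s.x[:2]-I[:2])*1000,"yaw",s.x[2]-I[2],"target",[40,-64])
k=tri({"top":T([(217,514)])[0],"scene":S([(722,182)])[0]});print("knob",k.x,"in imager",R@(k.x[:2]-I[:2])*1000, abs(k.fun).max())
for q in (-45,-50,-55,-60,-63): # knob rear x
    print(q,((proj("top",tf(I,[(q,90,70),(q-30,90,70)]))-[210,60]+.5)*4-.5).round().tolist())
np.save("I.npy",I)
E
python3 m1.py
```

```text
imager [0.60210258 0.06868333 0.21420093]
[[0.7, 0.5], [-1.1, 0.9], [-1.8, -0.6], [0.9, -1.0], [0.4, 0.1], [-1.3, 1.3], [-0.6, -0.5], [-1.6, 1.0], [0.1, 0.0], [-3.1, -1.5], [-1.0, 0.3], [0.8, -1.6], [-0.9, -1.3], [-1.1, -0.3]]
plate tri [[0.6543, 0.0036, 0.0513], [0.7047, -0.1113, 0.0527], [0.6277, -0.1439, 0.0523], [0.5777, -0.0271, 0.0516]]
plate [ 0.64108932 -0.06977373  0.40294052  0.05173041] 1.2710070307968806
plate in imager [   8.66440189 -143.58012957] yaw 0.18873959451824832 target [40, -64]
knob [0.50878272 0.14262699 0.07383784] in imager [-75.46922144  92.09048325] 1.2632686411751592
-45 [[208.0, 468.0], [218.0, 516.0]]
-50 [[210.0, 476.0], [220.0, 524.0]]
-55 [[211.0, 484.0], [222.0, 532.0]]
-60 [[213.0, 492.0], [224.0, 540.0]]
-63 [[214.0, 497.0], [225.0, 545.0]]
```

```bash
cat > st.py <<'E'
import numpy as np
from rig import readout
from scipy.spatial.transform import Rotation as Ro
I=np.load("I.npy"); s=readout.get_state(); c,n=np.cos(I[2]),np.sin(I[2]); R=np.array([[c,n],[-n,c]])
q=s["ee_rot"]; M=Ro.from_quat([*q[1:],q[0]]).as_matrix(); f=s["contact_force"]
print("t",round(s["clock"],2),"imager xy",(R@(s["position"][:2]-I[:2])*1000).round(1),"z",round(s["position"][2]*1000,1),
 "heading-rel",round(float(np.arctan2(M[1,0],M[0,0])-I[2]),4),"tilt",M[:2,2].round(3),"F imager",(R@f[:2]).round(1),round(f[2],1),"w",round(s["width"],4),"g",s["gripper_force"])
E
python3 -m handwheel '[[[0,0,0],[0,0,0.9],-1],[[20,-16,0],[0,0,0],-1],[[40,-32,0],[0,0,0],-1],[[40,-32,0],[0,0,0],-1],[[40,-32,0],[0,0,0],-1],[[40,-32,0],[0,0,0],-1],[[40,-32,0],[0,0,0],-1],[[40,-32,0],[0,0,0],-1],[[40,-32,0],[0,0,0],-1],[[40,-32,0],[0,0,0],-1],[[40,-32,0],[0,0,0],-1],[[40,-32,0],[0,0,0],-1],[[30,-24,0],[0,0,0],-1],[[0,0,0],[0,0,0],-1]]' 40; python3 st.py
```

```text
clock: 1.85
position: [0.5381, -0.0979, 0.2309]
ee_rot: [-0.001, 0.994, 0.109, -0.0]
contact_force: [-0.8, -0.8, -0.2]
width: 0.0855
gripper_force: 0.0
t 1.85 imager xy [ -97.9 -149.1] z 230.9 heading-rel 0.004 tilt [-0.     0.001] F imager [-0.9 -0.6] -0.2 w 0.0855 g 0.0
```

```bash
python3 -m handwheel '[[[0,0,40],[0,0,0],-1],[[0,0,45],[0,0,0],-1],[[0,0,45],[0,0,0],-1],[[0,0,40],[0,0,0],-1],[[0,0,25],[0,0,0],-1],[[0,0,12],[0,0,0],-1],[[0,0,7],[0,0,0],-1],[[10,0,0],[0,0,0],-1],[[10,0,0],[0,0,0],-1],[[8,0,0],[0,0,0],-1],[[6,0,0],[0,0,0],-1],[[6,0,0],[0,0,0],-1],[[6,0,0],[0,0,0],-1],[[6,0,0],[0,0,0],-1],[[6,0,0],[0,0,0],-1],[[0,0,0],[0,0,0],-1]]'; python3 st.py; python3 - <<'E'
from rig import vision
import cv2
a=vision.get_image("top")[60:205,210:405]
cv2.imwrite("pics/c3.png",cv2.resize(a,None,fx=4,fy=4,interpolation=cv2.INTER_CUBIC))
E
```

```text
clock: 3.85
position: [0.5951, -0.0891, 0.0172]
ee_rot: [0.0, 0.994, 0.106, 0.0]
contact_force: [0.8, -0.1, 1.1]
width: 0.0851
gripper_force: 0.0
t 3.85 imager xy [ -40.4 -152.7] z 17.2 heading-rel -0.0015 tilt [ 0.001 -0.   ] F imager [ 0.7 -0.3] 1.1 w 0.0851 g 0.0
```

View pics/c3.png

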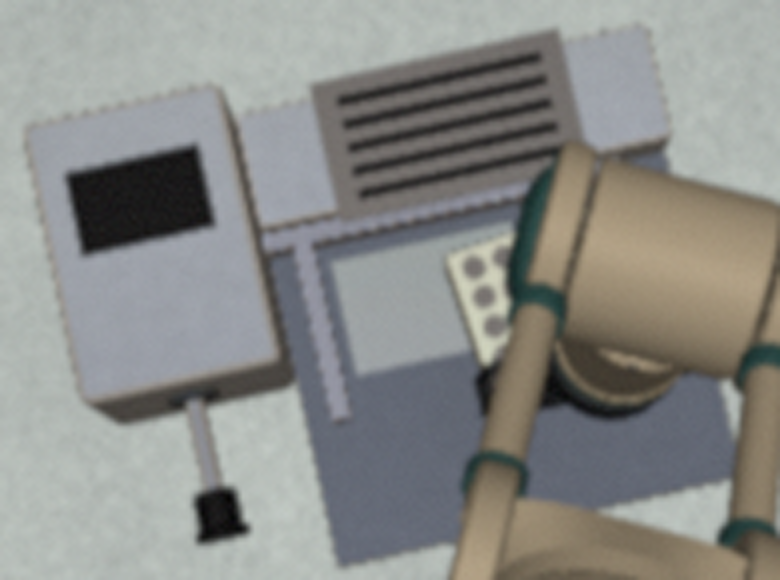

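The open fingers are on the plate's near face and its left side is visible from (445,257) to (485,360). I'll keep pushing, watching the force.

```bash
python3 -m handwheel '[[[5,0,0],[0,0,0],-1],[[5,0,0],[0,0,0],-1],[[5,0,0],[0,0,0],-1],[[3,0,0],[0,0,0],-1],[[2,0,0],[0,0,0],-1],[[0,0,0],[0,0,0],-1]]'; python3 st.py;  python3 -m handwheel '[[[2,0,0],[0,0,0],-1],[[2,0,0],[0,0,0],-1],[[0,0,0],[0,0,0],-1]]'; python3 st.py
```

```text
clock: 4.65
position: [0.6142, -0.085, 0.0173]
ee_rot: [0.0, 0.994, 0.106, 0.0]
contact_force: [-1.3, -1.0, 1.1]
width: 0.0851
gripper_force: 0.2
t 4.65 imager xy [ -20.8 -152.7] z 17.3 heading-rel -0.0017 tilt [ 0.001 -0.   ] F imager [-1.5 -0.7] 1.1 w 0.0851 g 0.23976901837158948
clock: 5.03
position: [0.6182, -0.0841, 0.0173]
ee_rot: [0.0, 0.994, 0.106, 0.0]
contact_force: [-1.2, 0.2, -0.4]
width: 0.0852
gripper_force: 0.2
t 5.03 imager xy [ -16.7 -152.7] z 17.3 heading-rel -0.0017 tilt [ 0.001 -0.   ] F imager [-1.1  0.4] -0.4 w 0.0852 g 0.21262616850435734
```

```bash
for i in 1; do python3 -m handwheel '[[[2,0,0],[0,0,0],-1],[[1,0,0],[0,0,0],-1],[[0,0,0],[0,0,0],-1]]'; python3 st.py; done;  python3 -m handwheel '[[[1,0,0],[0,0,0],-1],[[1,0,0],[0,0,0],-1],[[0,0,0],[0,0,0],-1]]'; python3 st.py
```

```text
clock: 5.4
position: [0.6208, -0.0834, 0.0173]
ee_rot: [0.0, 0.994, 0.106, 0.0]
contact_force: [-1.8, -0.5, 0.3]
width: 0.0855
gripper_force: 0.6
t 5.4 imager xy [ -14.1 -152.6] z 17.3 heading-rel -0.0016 tilt [ 0. -0.] F imager [-1.8 -0.1] 0.3 w 0.0855 g 0.6097530853003263
clock: 5.78
position: [0.622, -0.0831, 0.0173]
ee_rot: [0.0, 0.994, 0.106, -0.001]
contact_force: [-4.2, -0.6, 2.6]
width: 0.0856
gripper_force: 2.0
t 5.78 imager xy [ -12.8 -152.6] z 17.3 heading-rel -0.0015 tilt [-0.001 -0.   ] F imager [-4.2  0.3] 2.6 w 0.0856 g 1.9531063735485077
```

```bash
python3 -m handwheel '[[[1,0,0],[0,0,0],-1],[[1,0,0],[0,0,0],-1],[[0,0,0],[0,0,0],-1]]'; python3 st.py;  python3 -m handwheel '[[[1,0,0],[0,0,0],-1],[[0,0,0],[0,0,0],-1]]'; python3 st.py
```

```text
clock: 6.15
position: [0.622, -0.0832, 0.0173]
ee_rot: [0.0, 0.994, 0.106, -0.003]
contact_force: [-8.3, -3.4, 5.5]
width: 0.0854
gripper_force: 4.2
t 6.15 imager xy [ -12.8 -152.6] z 17.3 heading-rel -0.0009 tilt [-0.005 -0.001] F imager [-8.9 -1.5] 5.5 w 0.0854 g 4.244703501462936
clock: 6.4
position: [0.622, -0.0832, 0.0173]
ee_rot: [0.0, 0.994, 0.107, -0.004]
contact_force: [-10.4, -3.9, 6.4]
width: 0.0856
gripper_force: 5.3
t 6.4 imager xy [ -12.9 -152.6] z 17.3 heading-rel -0.0007 tilt [-0.007 -0.001] F imager [-11.   -1.6] 6.4 w 0.0856 g 5.309422239661217
```

```bash
python3 -m handwheel '[[[-8,0,0],[0,0,0],-1],[[-12,0,0],[0,0,0],-1],[[0,0,-50],[0,0,0],-1],[[0,0,-55],[0,0,0],0],[[34,40,0],[0,0,-1],0],[[0,0,0],[0,0,-1],0],[[0,0,0],[0,0,-1],0],[[0,0,0],[0,0,-1],0],[[0,0,0],[0,0,-1],0],[[0,0,0],[0,0,-1],0],[[0,0,0],[0,0,-1],0],[[0,0,0],[0,0,-1],0],[[0,0,0],[0,0,-1],0],[[0,0,0],[0,0,-1],0],[[0,0,0],[0,0,-1],0],[[0,0,0],[0,0,-1],0],[[0,0,0],[0,0,-1],0],[[0,0,0],[0,0,-1],0],[[0,0,0],[0,0,-1],0],[[0,0,0],[0,0,0],0]]'; python3 st.py; python3 - <<'E'
from rig import vision
import cv2
a=vision.get_image("scene")[165:275,200:340]
cv2.imwrite("pics/c4.png",cv2.resize(cv2.convertScaleAbs(a,alpha=1.5),None,fx=5,fy=5,interpolation=cv2.INTER_CUBIC))
E
python3 - <<'E'
import sys; sys.path.insert(0,'.')
import os; os.chdir('.')
from fit import *
I=np.load("I.npy")
k=least_squares(lambda q:(proj("top",[q[0],q[1],0.095])[0]-[462,122]),[.6,-.3]).x
for z,px in((0,(448,132)),(.095,(463,122))):
    k=least_squares(lambda q:(proj("top",[q[0],q[1],z])[0]-px),[.6,-.3]).x
    c,s=np.cos(I[2]),np.sin(I[2]); d=k-I[:2]; print("tub",z,k,c*d[0]+s*d[1],-s*d[0]+c*d[1])
E
```

```text
clock: 8.9
position: [0.6477, -0.1184, 0.1222]
ee_rot: [0.0, 0.629, 0.778, 0.0]
contact_force: [0.7, 0.3, -0.2]
width: 0.0425
gripper_force: 0.0
t 8.9 imager xy [   4.8 -192.5] z 122.2 heading-rel 1.5678 tilt [0.001 0.   ] F imager [0.7 0.2] -0.2 w 0.0425 g 0.0
tub 0 [ 0.65826173 -0.32691683] -0.029215698700856635 -0.39849690269545796
tub 0.095 [ 0.66380983 -0.33388163] -0.025274875407694575 -0.4064818768631614
```

View pics/c4.png

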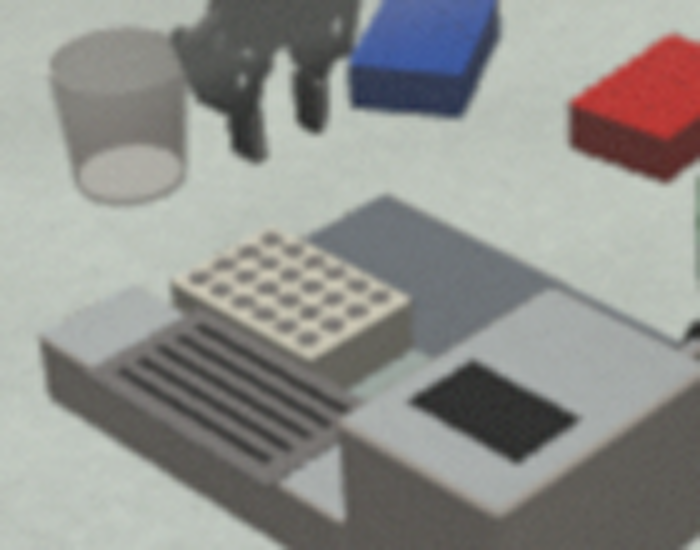

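The plate is now square along the far fence: top corners at c4 crop (172,283), (315,360) and (410,300), with the side-fence gap still open. I'll compute where its right end is.

```bash
python3 - <<'E'
from fit import *
I=np.load("I.npy")
for p in((172,283),(315,360),(410,300),(265,230)):
    px=(np.array(p)+.5)/5-.5+[200,165]
    k=least_squares(lambda q:(proj("scene",[q[0],q[1],.0537])[0]-px),[.6,-.1]).x
    c,s=np.cos(I[2]),np.sin(I[2]); d=k-I[:2]; print(c*d[0]+s*d[1],-s*d[0]+c*d[1])
E
python3 -m handwheel '[[[-15,10,0],[0,0,0],0],[[-30,20,0],[0,0,0],0],[[-12,5,0],[0,0,0],0],[[0,0,0],[0,0,0],0]]'; python3 st.py
```

```text
0.08297562574851282 -0.20911330538079267
0.07990844851105236 -0.08393726573197749
-0.0009257816174799774 -0.08626444001749864
0.004723865482815032 -0.2109926391770101
clock: 9.45
position: [0.6941, -0.1679, 0.1217]
ee_rot: [-0.0, 0.629, 0.778, -0.0]
contact_force: [0.0, -0.0, -0.0]
width: 0.0429
gripper_force: 0.0
t 9.45 imager xy [  39.6 -250.7] z 121.7 heading-rel 1.5675 tilt [-0.001  0.   ] F imager [-0. -0.] -0.0 w 0.0429 g 0.0
```

```bash
python3 -m handwheel '[[[0,0,40],[0,0,0],0],[[0,0,40],[0,0,0],0],[[0,0,15],[0,0,0],0],[[0,0,7],[0,0,0],0],[[10,0,0],[0,0,0],0],[[10,0,0],[0,0,0],0],[[6,0,0],[0,0,0],0],[[6,0,0],[0,0,0],0],[[7,0,0],[0,0,0],0],[[7,0,0],[0,0,0],0],[[7,0,0],[0,0,0],0],[[7,0,0],[0,0,0],0],[[7,0,0],[0,0,0],0],[[7,0,0],[0,0,0],0],[[7,0,0],[0,0,0],0],[[7,0,0],[0,0,0],0],[[7,0,0],[0,0,0],0],[[4,0,0],[0,0,0],0],[[0,0,0],[0,0,0],0]]'; python3 st.py
```

```text
clock: 11.82
position: [0.6725, -0.0691, 0.02]
ee_rot: [-0.001, 0.628, 0.778, 0.0]
contact_force: [-0.3, 0.6, 0.2]
width: 0.0427
gripper_force: 0.0
t 11.82 imager xy [  39.5 -149.6] z 20.0 heading-rel 1.5692 tilt [-0.001  0.001] F imager [-0.2  0.7] 0.2 w 0.0427 g 0.0
```

```bash
python3 -m handwheel '[[[3,0,0],[0,0,0],0],[[3,0,0],[0,0,0],0],[[2,0,0],[0,0,0],0],[[0,0,0],[0,0,0],0]]'; python3 st.py;  python3 -m handwheel '[[[1,0,0],[0,0,0],0],[[1,0,0],[0,0,0],0],[[1,0,0],[0,0,0],0],[[0,0,0],[0,0,0],0]]'; python3 st.py; python3 -m handwheel '[[[1,0,0],[0,0,0],0],[[1,0,0],[0,0,0],0],[[0,0,0],[0,0,0],0]]'; python3 st.py
```

```text
clock: 12.32
position: [0.6711, -0.0618, 0.0202]
ee_rot: [-0.0, 0.628, 0.778, 0.0]
contact_force: [0.7, 0.5, -0.1]
width: 0.0426
gripper_force: 0.0
t 12.32 imager xy [  39.7 -142.2] z 20.2 heading-rel 1.5691 tilt [-0.     0.001] F imager [0.8 0.3] -0.1 w 0.0426 g 0.0
clock: 12.82
position: [0.6708, -0.0594, 0.0203]
ee_rot: [0.0, 0.628, 0.778, -0.0]
contact_force: [0.6, -1.3, -1.0]
width: 0.043
gripper_force: 0.5
t 12.82 imager xy [  39.9 -139.7] z 20.3 heading-rel 1.5693 tilt [ 0. -0.] F imager [ 0.4 -1.4] -1.0 w 0.043 g 0.5475027859210968
clock: 13.2
position: [0.6712, -0.0592, 0.0207]
ee_rot: [0.002, 0.628, 0.778, -0.001]
contact_force: [1.0, -5.7, -0.6]
width: 0.0424
gripper_force: 3.0
t 13.2 imager xy [  40.3 -139.6] z 20.7 heading-rel 1.5702 tilt [ 0.002 -0.003] F imager [-0.2 -5.8] -0.6 w 0.0424 g 3.0492961406707764
```

```bash
python3 -m handwheel '[[[2,0,0],[0,0,0],0],[[1,0,0],[0,0,0],0],[[0,0,0],[0,0,0],0]]'; python3 st.py; python3 -m handwheel '[[[-12,0,0],[0,0,0],0],[[-16,0,0],[0,0,0],0],[[0,0,-50],[0,0,0],0],[[0,0,-55],[0,0,0],0],[[50,-43,0],[0,0,0],0],[[50,-43,0],[0,0,1],0],[[0,0,0],[0,0,1],0],[[0,0,0],[0,0,1],0],[[0,0,0],[0,0,1],0],[[0,0,0],[0,0,1],0],[[0,0,0],[0,0,1],0],[[0,0,0],[0,0,1],0],[[0,0,0],[0,0,1],0],[[0,0,0],[0,0,1],0],[[0,0,0],[0,0,1],0],[[0,0,0],[0,0,1],0],[[0,0,0],[0,0,1],0],[[0,0,0],[0,0,1],0],[[0,0,0],[0,0,1],0],[[0,0,0],[0,0,1],0]]'; python3 st.py
```

```text
clock: 13.58
position: [0.6712, -0.0592, 0.0212]
ee_rot: [0.004, 0.627, 0.779, -0.002]
contact_force: [1.1, -12.6, -0.8]
width: 0.0425
gripper_force: 6.3
t 13.57 imager xy [  40.4 -139.6] z 21.2 heading-rel 1.5713 tilt [ 0.003 -0.008] F imager [ -1.6 -12.6] -0.8 w 0.0425 g 6.296065226197243
clock: 16.08
position: [0.5759, -0.0064, 0.1252]
ee_rot: [-0.0, 0.995, 0.104, -0.0]
contact_force: [0.5, -0.2, 0.1]
width: 0.0427
gripper_force: 0.0
t 16.07 imager xy [-41.6 -67.8] z 125.2 heading-rel -0.0055 tilt [-0.     0.001] F imager [ 0.4 -0.3] 0.1 w 0.0427 g 0.0
```

```bash
python3 -m handwheel '[[[-5,0,40],[0,0,0],0],[[0,0,40],[0,0,0],0],[[0,0,18],[0,0,0],0],[[0,0,7],[0,0,0],0],[[8,0,0],[0,0,0],0],[[8,0,0],[0,0,0],0],[[6,0,0],[0,0,0],0],[[4,0,0],[0,0,0],0],[[3,0,0],[0,0,0],0],[[2,0,0],[0,0,0],0],[[1,0,0],[0,0,0],0],[[1,0,0],[0,0,0],0],[[0,0,0],[0,0,0],0]]'; python3 st.py; python3 -m handwheel '[[[1,0,0],[0,0,0],0],[[1,0,0],[0,0,0],0],[[1,0,0],[0,0,0],0],[[0,0,0],[0,0,0],0]]'; python3 st.py
```

```text
clock: 17.7
position: [0.6033, -0.0005, 0.0203]
ee_rot: [0.0, 0.994, 0.106, -0.0]
contact_force: [0.4, -0.5, 0.4]
width: 0.0427
gripper_force: 0.0
t 17.7 imager xy [-13.6 -67.8] z 20.3 heading-rel -0.0017 tilt [-0. -0.] F imager [ 0.2 -0.6] 0.4 w 0.0427 g 0.0
clock: 18.2
position: [0.6039, -0.0002, 0.0202]
ee_rot: [0.0, 0.994, 0.106, -0.002]
contact_force: [-5.8, -1.7, 4.8]
width: 0.0425
gripper_force: 3.0
t 18.2 imager xy [-12.9 -67.7] z 20.2 heading-rel -0.0009 tilt [-0.005 -0.001] F imager [-6.  -0.4] 4.8 w 0.0425 g 3.0491488985717297
```

```bash
python3 -m handwheel '[[[2,0,0],[0,0,0],0],[[0,0,0],[0,0,0],0]]'; python3 st.py; python3 -m handwheel '[[[-12,0,0],[0,0,0],0],[[-22,0,0],[0,0,0],0],[[-5,0,-50],[0,0,0],0],[[0,0,-55],[0,0,0],-1],[[0,0,-45],[0,0,0],-1],[[-5,-40,0],[0,0,0],-1],[[-5,-40,0],[0,0,0],-1],[[-5,-40,0],[0,0,0],-1],[[-5,-38,0],[0,0,0],-1],[[0,0,0],[0,0,0],-1]]'; python3 st.py; python3 - <<'E'
from rig import vision
import cv2, numpy as np
a=vision.get_image("scene")[195:275,230:360]
b=vision.get_image("top")[60:205,230:380]
a=cv2.resize(cv2.convertScaleAbs(a,alpha=1.5),None,fx=3,fy=3,interpolation=cv2.INTER_CUBIC)
b=cv2.resize(b,None,fx=2.7,fy=4,interpolation=cv2.INTER_CUBIC)[:580]
o=np.zeros((580,800,3),np.uint8); o[:240,:390]=a; o[:b.shape[0],392:392+b.shape[1]]=b
cv2.imwrite("pics/c5.png",o)
E
```

```text
clock: 18.45
position: [0.6038, -0.0002, 0.0202]
ee_rot: [0.0, 0.994, 0.107, -0.004]
contact_force: [-9.1, -3.8, 8.1]
width: 0.0428
gripper_force: 5.1
t 18.45 imager xy [-13.  -67.7] z 20.2 heading-rel -0.0005 tilt [-0.009 -0.001] F imager [-9.7 -1.8] 8.1 w 0.0428 g 5.05570437759161
clock: 19.7
position: [0.5164, 0.1449, 0.1704]
ee_rot: [-0.001, 0.994, 0.108, 0.001]
contact_force: [0.6, -0.9, 0.2]
width: 0.0855
gripper_force: 0.0
t 19.7 imager xy [-67.5  92.7] z 170.4 heading-rel 0.0016 tilt [0.001 0.001] F imager [ 0.4 -1. ] 0.2 w 0.0855 g 0.0
```

View pics/c5.png

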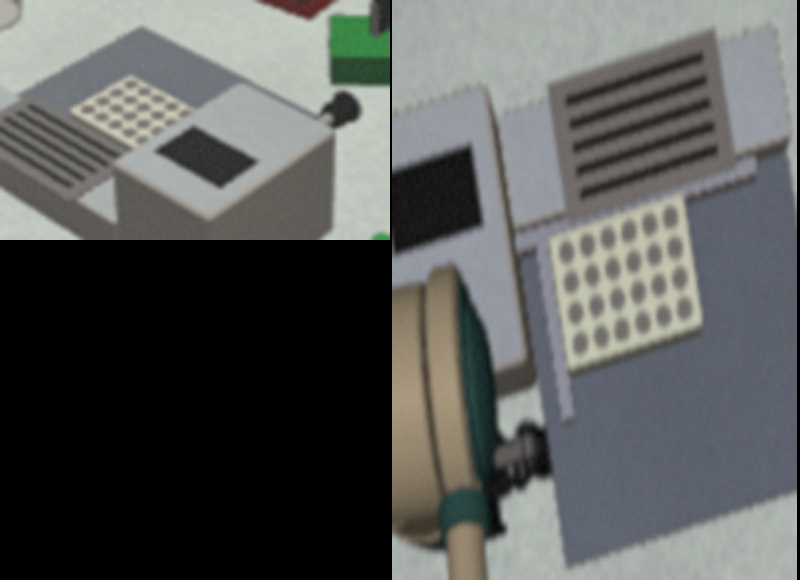

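The plate is seated. In the c5 composite its corner is at about (552,240), tight against both fences. Next I grip the knob.

```bash
python3 -m handwheel '[[[-4,2,30],[0,0,0],-1],[[0,0,40],[0,0,0],-1],[[0,0,30],[0,0,0],-1],[[0,0,15],[0,0,0],-1],[[0,0,7],[0,0,0],-1],[[0,0,0],[0,0,0],-1]]' 40; python3 st.py; python3 -m handwheel '[[[0,0,0],[0,0,0],1],[[0,0,0],[0,0,0],1],[[0,0,0],[0,0,0],1],[[0,0,0],[0,0,0],1],[[0,0,0],[0,0,0],1],[[0,0,0],[0,0,0],1]]' 40; python3 st.py
```

```text
clock: 20.55
position: [0.5143, 0.1395, 0.0486]
ee_rot: [0.0, 0.994, 0.106, 0.0]
contact_force: [-0.0, 0.4, -0.2]
width: 0.0851
gripper_force: 0.0
t 20.55 imager xy [-70.7  87.9] z 48.6 heading-rel -0.0021 tilt [ 0.001 -0.   ] F imager [0.1 0.4] -0.2 w 0.0851 g 0.0
clock: 21.3
position: [0.5137, 0.1406, 0.0489]
ee_rot: [-0.001, 0.994, 0.106, 0.0]
contact_force: [-1.8, 4.1, 5.7]
width: 0.0269
gripper_force: 36.0
t 21.3 imager xy [-71.   89.1] z 48.9 heading-rel -0.002 tilt [0.001 0.001] F imager [-0.9  4.4] 5.7 w 0.0269 g 35.99677161691943
```

```bash
python3 -m handwheel '[[[-2,-1,0],[0,0,0],1],[[-3,0,0],[0,0,0],1],[[-3,0,0],[0,0,0],1],[[-3,0,0],[0,0,0],1],[[0,0,0],[0,0,0],1]]'; python3 st.py; python3 -m handwheel '[[[-2,0,0],[0,0,0],1],[[-2,0,0],[0,0,0],1],[[0,0,0],[0,0,0],1]]'; python3 st.py;python3 -m handwheel '[[[-2,0,0],[0,0,0],1],[[0,0,0],[0,0,0],1]]'; python3 st.py;python3 -m handwheel '[[[-2,0,0],[0,0,0],1],[[0,0,0],[0,0,0],1]]'; python3 st.py;python3 -m handwheel '[[[-2,0,0],[0,0,0],1],[[0,0,0],[0,0,0],1]]'; python3 st.py
```

```text
clock: 21.92
position: [0.5061, 0.139, 0.0489]
ee_rot: [-0.0, 0.994, 0.106, 0.004]
contact_force: [5.4, 2.8, 1.6]
width: 0.027
gripper_force: 36.8
t 21.93 imager xy [-78.8  89.1] z 48.9 heading-rel -0.002 tilt [0.007 0.001] F imager [5.9 1.6] 1.6 w 0.027 g 36.778434902080335
clock: 22.3
position: [0.5053, 0.1388, 0.0491]
ee_rot: [-0.001, 0.994, 0.106, 0.007]
contact_force: [10.6, 4.9, -4.3]
width: 0.0271
gripper_force: 37.4
t 22.3 imager xy [-79.7  89.1] z 49.1 heading-rel -0.0024 tilt [0.013 0.003] F imager [11.4  2.5] -4.3 w 0.0271 g 37.442253673507366
clock: 22.55
position: [0.5011, 0.1379, 0.0489]
ee_rot: [-0.0, 0.994, 0.106, 0.004]
contact_force: [5.7, 3.4, 1.2]
width: 0.0272
gripper_force: 37.4
t 22.55 imager xy [-84.   89.1] z 48.9 heading-rel -0.002 tilt [0.008 0.001] F imager [6.3 2.1] 1.2 w 0.0272 g 37.35372657654807
clock: 22.8
position: [0.4961, 0.1368, 0.0488]
ee_rot: [0.0, 0.994, 0.106, 0.001]
contact_force: [2.3, 1.4, 6.4]
width: 0.027
gripper_force: 37.2
t 22.8 imager xy [-89.1  89.1] z 48.8 heading-rel -0.0016 tilt [0.003 0.   ] F imager [2.5 0.9] 6.4 w 0.027 g 37.24379528401187
clock: 23.05
position: [0.4939, 0.1363, 0.0489]
ee_rot: [0.0, 0.994, 0.106, 0.001]
contact_force: [1.2, 1.6, 6.2]
width: 0.027
gripper_force: 37.2
t 23.05 imager xy [-91.4  89.1] z 48.9 heading-rel -0.0017 tilt [0.002 0.   ] F imager [1.5 1.3] 6.2 w 0.027 g 37.23197369399713
```

The bump has been passed and the pull is down to friction level, so this is near the centre of the click. I'll release and look.

```bash
python3 -m handwheel '[[[0,0,0],[0,0,0],-1],[[0,0,0],[0,0,0],-1],[[0,0,0],[0,0,0],-1],[[0,0,-30],[0,0,0],-1],[[0,0,-50],[0,0,0],-1],[[0,0,-50],[0,0,0],-1],[[-40,0,-30],[0,0,0],-1],[[-60,0,0],[0,0,0],-1],[[-60,0,0],[0,0,0],-1],[[-60,30,0],[0,0,0],-1],[[0,60,0],[0,0,0],-1],[[0,60,0],[0,0,0],-1],[[0,60,0],[0,0,0],-1],[[0,60,0],[0,0,0],-1],[[0,0,0],[0,0,0],-1]]'; python3 st.py; python3 - <<'E'
from rig import vision
import cv2, numpy as np
a=vision.get_image("scene")[195:275,230:363]
b=vision.get_image("top")[60:205,210:400]
a=cv2.resize(cv2.convertScaleAbs(a,alpha=1.5),None,fx=3,fy=3,interpolation=cv2.INTER_CUBIC)
b2=cv2.resize(b[85:140,20:90],None,fx=5.7,fy=6,interpolation=cv2.INTER_CUBIC)
b1=cv2.resize(b[20:100,60:150],None,fx=4,fy=4,interpolation=cv2.INTER_CUBIC)
o=np.zeros((600,800,3),np.uint8)
for im,y,x in((a,0,0),(b2,250,0),(b1,0,410)): o[y:y+im.shape[0],x:x+im.shape[1]]=im[:600-y,:800-x]
cv2.imwrite("pics/c6.png",o)
E
```

```text
clock: 24.92
position: [0.3391, -0.1752, 0.2081]
ee_rot: [0.001, 0.995, 0.103, -0.0]
contact_force: [0.2, 0.2, -1.8]
width: 0.0854
gripper_force: 0.0
t 24.93 imager xy [-308.9 -182.4] z 208.1 heading-rel -0.0075 tilt [-0.    -0.002] F imager [0.2 0.2] -1.8 w 0.0854 g 0.0
```

View pics/c6.png

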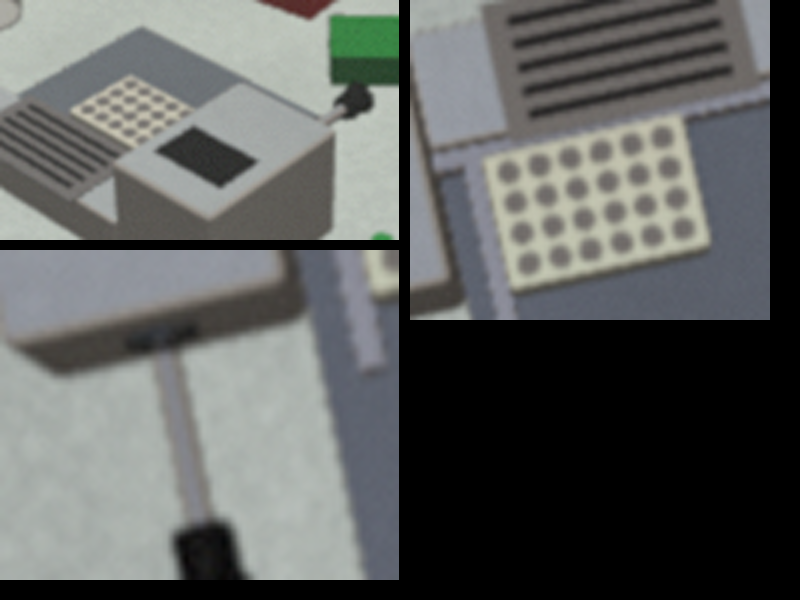

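The final view shows the plate tight in the corner, at (487,157) in the top-right panel. The knob's rear is at (205,522) in the lower panel. That puts rod travel at about 33–34 mm by pixel and 34 mm by tool travel, which is inside the click. The arm is clear of everything.

```bash
python3 -c "
from rig import manip; print(manip.sign_off())"
```

```text
the job is handed in; nothing more can be done
None
```

The job is handed in, done in the order asked: the plate is pressed square and flush into the fence corner, and the filter rod is in its middle click. I judged the click from the pull force and about 34 mm of estimated travel, as I couldn't make out the black ring in the images. The jar, tub and tube rack were not touched, and it took about 25 s.

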